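# Open the offcut crate's gate and hold it wide

## Robot

A 6-joint arm with a two-finger parallel gripper is mounted at the origin on the work surface. World frame = base frame: x ahead of the robot, y to its left, z up, the work surface at z = 0. Lengths are in m, angles in degrees, forces in N, time in s.
With the tool pointing down it reaches from about 0.275 to 0.725 m from the base axis. Payload 15.9 kg.
Tool frame: the origin (TCP) lies midway between the tips of the shut fingers; the grasp point (between the pads) lies hold_point_z behind it (hold_point_z is the distance from the TCP to the grasp point, in m); z points along the fingers, x is the direction in which the jaws open and shut, and the axes are right-handed (so a half turn about z gives the same grasp; the last joint's range is limited). The gripper opens to 85 mm and grips with 20 to 120 N. Pads are 22 mm wide; open, the fingers measure 114 mm over their backs; the gripper's body (76 mm by 85 mm) begins 54 mm behind the grasp point. The pads swing forward as they close: fully open they stand 13 mm farther back than shut.
Start: joints at [64.343, 12.198, -1.971, 75.831, 0, 90], TCP at [0.216, 0.451, 0.231] pointing down, gripper open.
Joint ranges: [-170.91, 170.91], [-42.67, 98.43], [-65.05, 77.54], [-120.47, 116.71], [-90, 82.35], [-180, 180]. Speed limits (degrees/s): [108.29, 108.29, 136.94, 147.25, 180, 180].

## Interface

Orientations are given as a 3x3 rotation matrix whose columns are the frame's x, y, z axes.
In Python, from rig import get_obs, camera, job_done, hold_point_z gives the robot as it stands.
- The arm moves only by the shell command python3 -m jog 'ROWS' [OPENING] [FORCE]. ROWS is text: rows parted by semicolons, each of 4 numbers parted by spaces: the shift along the tool's x, y, z in m, then the turn about the tool's z in degrees. A call has 1 to 12 rows; each row is the pose to reach, as a shift and turn from the pose commanded when the call began, along the tool's axes at that moment; what a row does not reach only later rows make up. A row lasts 1/10 s, in which the tool goes at most 50 mm and 8.59 degrees, less where a joint would pass 70% of its speed; a pose out of reach is approached as far as the arm can. A call with a gripper value outside its range is refused whole. OPENING is the gripper command: -1 is shut, 1 is fully open, values between are in proportion, set as the call begins (- or left out, the last holds). The fingers move at their own pace and stop on an object; FORCE is the grip in N (left out, the last holds). Time passes only in rows, so rows that repeat a pose let the fingers close. It gives the time, the measured TCP pose, the force and the opening at its end, in the units of the state.
- get_obs(): the state, without advancing time (a new reading comes with each control period).
- camera(name): name is "scene" or "top"; returns a dict with "pixels" (480x640x3 uint8, red, green, blue), "fovy" (degrees; the focal length in pixels is half the picture's height over the tangent of half this angle, whatever the lens; pixels are square), "cx", "cy" (the principal point, pixels), "pose" (4x4, takes a point from camera to world coordinates). Camera axes: x right, y down, z forward; pixel columns grow to the right and rows downward; lengths in m; the calibration is good to about 2 mm. A picture is of the moment at which its call begins. There is no depth.
- job_done(): hands the job in, once; it reports no verdict.
The state is a dict: "time": time; "joint_pos": joint angles; "joint_vel": joint speeds; "joint_torque": joint torques, N m; "position": TCP position; "tcp_rot": TCP orientation; "force": force on the tool from outside, world axes, zero at the start; "ft_torque": the same for the moment, N m; "finger_gap": finger opening in m.
Only numpy, scipy, OpenCV 4.12 (cv2) and the standard library are available. Lean on these libraries where they do the work, as an engineer would, in place of code of your own. Each camera call takes 0.05 s, during which the arm holds its last target.

## Task

Open the offcut crate for a workmate: gently squeeze the two tabs of the catch nearer the hinge together with the fingers, then do the same with the catch nearer the gate's free end, without cracking the plastic. Then swing the gate out past its detent to at least 60 degrees and finish while still holding it there, because it springs back: do not let go at the end. Leave everything else on the bench where it is.

Things in the scene. Friction and masses are not known exactly. Their poses are not given: they have to be found in the camera images.
- crate: Open plywood box of offcuts fixed to the bench: 220 mm deep (x), 260 wide (y), 150 high. Origin: middle of its underside; z up. +x runs from the gate side into the crate (the gate faces -x, roughly to the robot), +y along the gate from its free end to the hinge. Detent housing outside its +y wall.
- hinge (a point): Point on the gate's upright hinge axis, 185 mm above the bench, at (-117.5, +150) mm in the crate's x, y. The slatted wooden gate is 15 mm thick, its mid-plane through this axis; its top is 151 mm above the bench and it ends 260 mm from the axis.
- gate (a joint): Gate angle, rad: 0 shut, grows as the free end swings out to the crate's -x side (clockwise from above), stop at 1.5; 60 degrees is 1.05. A spring pulls it shut (0.3 N m shut, 0.6 at 1.2 rad); a roller detent resists from 0.35 to 0.6 rad (up to 0.5 N m more). Let go, it falls back to the detent at 0.75 or less. Either catch, latched, keeps it shut.
- post (a point): Steel pull post on the gate: upright bar 21 mm across, 37.5 mm in front of the gate's mid-plane, 140 mm from the hinge axis along the gate; top 205 mm above the bench, clear all round down to 155 mm. The point is on its axis, 20 mm below the top. Moves with the gate; axes: the gate's (the crate's when shut).
- inner_catch (a point): Squeeze catch nearer the hinge (90 mm from its axis along the gate), on the top board 47.5 mm behind the gate: two upright black tabs, each 26 (x) by 18 mm (y), 153 to 199 mm above the bench, outer faces 60 mm apart in y, 36 when squeezed. Point: midway between them, 186 mm up, fixed to the crate. A nose sticks out 14 mm on the free-end side, 166 mm up: keep fingertips over 168 mm.
- inner_free (a joint): Slide in m of the -y (free-end) side tab of the inner catch: 0 latched (starts at 0 to 2 mm), grows towards the partner tab, about 0.012 when the catch is squeezed and the tabs meet (limit 0.018). About 3 N moves it; it stays where left. The plastic cracks at 60 N on a tab; 20 to 30 N is plenty.
- inner_hinge (a joint): Slide in m of the +y (hinge) side tab of the inner catch: 0 latched (starts at 0 to 2 mm), grows towards the partner tab, about 0.012 when the catch is squeezed and the tabs meet (limit 0.018). About 3 N moves it; it stays where left. The plastic cracks at 60 N on a tab; 20 to 30 N is plenty.
- outer_catch (a point): Squeeze catch nearer the free end (210 mm from the hinge axis along the gate), on the top board 47.5 mm behind the gate: two upright black tabs, each 26 (x) by 18 mm (y), 153 to 199 mm above the bench, outer faces 60 mm apart in y, 36 when squeezed. Point: midway between them, 186 mm up, fixed to the crate. A nose sticks out 14 mm on the free-end side, 166 mm up: keep fingertips over 168 mm.
- outer_free (a joint): Slide in m of the -y (free-end) side tab of the outer catch: 0 latched (starts at 0 to 2 mm), grows towards the partner tab, about 0.012 when the catch is squeezed and the tabs meet (limit 0.018). About 3 N moves it; it stays where left. The plastic cracks at 60 N on a tab; 20 to 30 N is plenty.
- outer_hinge (a joint): Slide in m of the +y (hinge) side tab of the outer catch: 0 latched (starts at 0 to 2 mm), grows towards the partner tab, about 0.012 when the catch is squeezed and the tabs meet (limit 0.018). About 3 N moves it; it stays where left. The plastic cracks at 60 N on a tab; 20 to 30 N is plenty.
- glue_mid (a point): Bystander, to be left alone: white plastic glue bottle, 56 mm across, 150 mm tall. The point is its centre.
- varnish_mid (a point): Bystander, to be left alone: metal can, 72 mm across, 90 mm tall. The point is its centre.
- tape_mid (a point): Bystander, to be left alone: paper tape roll lying flat, 90 mm across, 24 mm high. The point is its centre.
- sanding_mid (a point): Bystander, to be left alone: cork sanding block, 90 x 45 x 28 mm, lying on the crate's rear top board (its underside 150 mm above the bench). The point is its centre.
- mug_mid (a point): Bystander, to be left alone: white mug, 76 mm across, 85 mm tall. The point is its centre.
- offcut_mid (a point): Bystander, to be left alone: dark wood offcut, 110 x 45 x 30 mm, lying flat. The point is its centre.
- driver: Bystander, to be left alone: screwdriver with a black handle lying on the bench. The origin is under its middle.

How it is judged (in metres and radians):
On the way, in this order (a step that is already met when the one before it is completed fails the run):
1. the catch nearer the hinge is squeezed between the fingers, each tab in by more than 7 mm (value of joint each of inner_free, inner_hinge above 0.007 m and contact force between the fingers and inner_free above 1 N and contact force between the fingers and inner_hinge above 1 N), for 0.1 s.
2. the catch nearer the free end is squeezed between the fingers, each tab in by more than 7 mm (value of joint each of outer_free, outer_hinge above 0.007 m and contact force between the fingers and outer_free above 1 N and contact force between the fingers and outer_hinge above 1 N), for 0.1 s.
3. the gate is swung past its detent (0.85 rad) (value of joint gate above 0.85 rad), for 0.1 s.
At the end, for the whole second after the job is handed in: The gate stands still, open by more than 1.05 rad (60 degrees), and the fingers still bear on it with more than 1 N; both catches were squeezed in order before and everything else lies within 30 mm of where it was (value of joint gate above 1.05 rad and contact force between the fingers and gate above 1 N and velocity of joint gate between -0.1 and 0.1 rad/s); the arm keeps its last pose, push and grip.
It fails at once if a catch tab is squeezed with more than 60 N (contact force between the fingers and inner_free above 60 N or contact force between the fingers and inner_hinge above 60 N or contact force between the fingers and outer_free above 60 N or contact force between the fingers and outer_hinge above 60 N).
It fails at once if the catch at the free end is worked before the one nearer the hinge (value of joint any of outer_free, outer_hinge above 0.006 m and value of joint any of inner_free, inner_hinge below 0.006 m).
It fails at once if a bystander is moved by more than 30 mm (distance of any of glue_mid, varnish_mid, tape_mid, sanding_mid, mug_mid, offcut_mid, driver from where it was at the start of the episode above 0.03 m).
It also fails if it takes over 64 s, if anything falls off the work surface, if the arm or the gripper's body presses on something with over 40 N, if the wrist force passes 120 N, or if a joint passes its speed limit or range.

## Working session

There is one attempt and no reset: what is moved stays moved. The work goes in short steps, Python scripts to look and compute and a shell command to move; the robot and the scene stay as the last step left them, time stands still between calls to the robot, and variables do not carry over. Pictures are saved under pics/ and viewed, and the job is handed in when it is done.

```bash
ls; mkdir -p pics; python3 - <<'E'
from rig import get_obs,camera,hold_point_z
import cv2,numpy as np
o=get_obs();print(o,hold_point_z)
for n in("scene","top"):
    c=camera(n);cv2.imwrite(f"pics/{n}0.png",c["pixels"][:,:,::-1]);print(n,c["fovy"],c["cx"],c["cy"],np.round(c["pose"],4).tolist())
    np.savez(f"/tmp/{n}0.npz",**{k:np.array(c[k]) for k in("pixels","fovy","cx","cy","pose")})
E
```

```text
pics
{'time': 0.0, 'joint_pos': array([ 6.43443702e+01,  1.22231705e+01, -2.00973998e+00,  7.58322574e+01,
       -1.30592192e-03,  9.00009509e+01]), 'joint_vel': array([ 0.09703395, -0.02691313,  0.02674309,  0.00035169, -0.02026922,
       -0.10227861]), 'joint_torque': array([-2.81157452e-03, -6.86158347e+01,  4.87127495e+01,  1.71136443e-02,
        4.27095040e-05, -6.05176683e-05]), 'position': array([0.21633117, 0.45037861, 0.23082002]), 'tcp_rot': array([[ 4.32975834e-01,  9.01405405e-01, -4.71901461e-04],
       [ 9.01404811e-01, -4.32976091e-01, -1.03512878e-03],
       [-1.13739273e-03,  2.28114985e-05, -9.99999353e-01]]), 'force': array([0.17155094, 0.24383415, 0.75634869]), 'ft_torque': array([ 0.01932294, -0.08230201, -0.05041014]), 'finger_gap': 0.08531258490629143} 0.0187
scene 48.03966392620286 324.7945208770384 238.9314110114817 [[-0.7058, 0.5825, -0.4031, 1.0429], [0.7084, 0.586, -0.3935, 0.422], [0.007, -0.5633, -0.8262, 1.022], [0.0, 0.0, 0.0, 1.0]]
top 45.46764812816528 327.38186379583703 245.81369921536722 [[-0.0155, -0.9992, 0.0357, 0.5386], [-0.9998, 0.015, -0.0143, 0.0058], [0.0138, -0.0359, -0.9993, 1.4326], [0.0, 0.0, 0.0, 1.0]]
```

View pics/scene0.png

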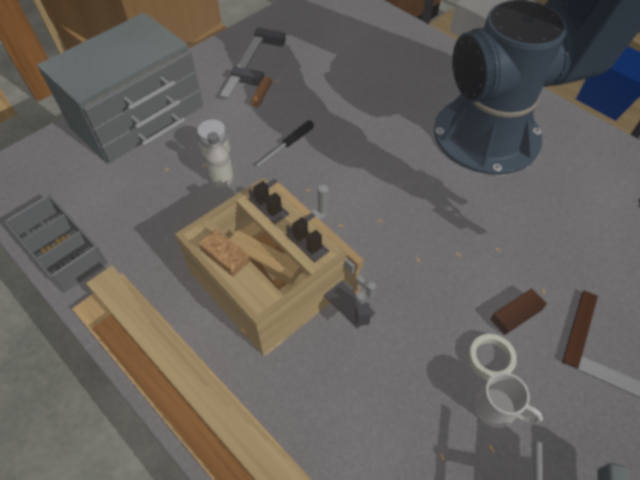

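View pics/top0.png

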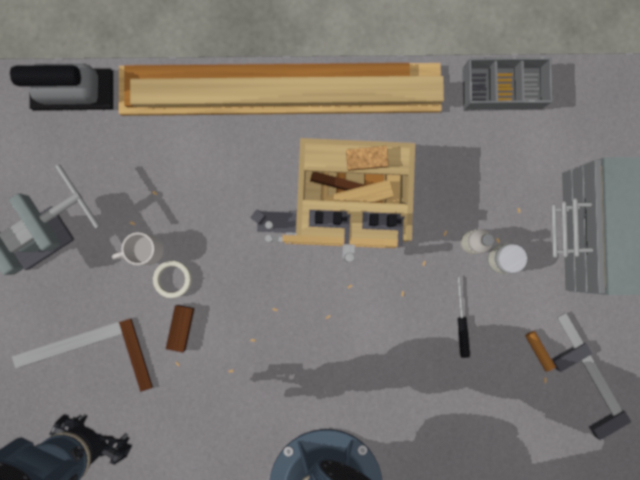

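The top view shows the crate at about (357,190), with catches near (328,218) and (382,220), the post near (348,252) and the detent/hinge on the left near (272,228). I'll zoom in.

```bash
python3 - <<'E'
import cv2,numpy as np
t=np.load("/tmp/top0.npz")["pixels"][:,:,::-1];s=np.load("/tmp/scene0.npz")["pixels"][:,:,::-1]
cv2.imwrite("pics/t1.png",cv2.resize(t[130:275,240:430],None,fx=4,fy=4,interpolation=cv2.INTER_CUBIC))
cv2.imwrite("pics/s1.png",cv2.resize(s[170:360,170:390],None,fx=3,fy=3,interpolation=cv2.INTER_CUBIC))
E
```

```text
(no output)
```

View pics/t1.png

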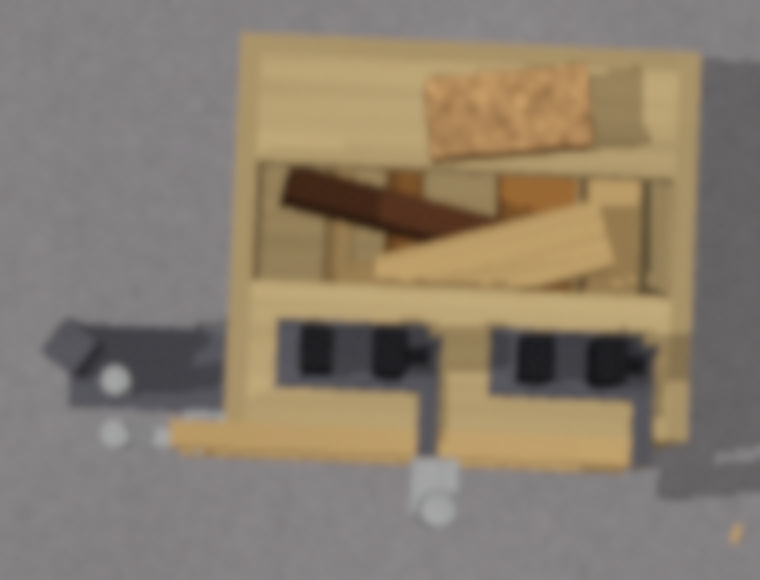

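View pics/s1.png

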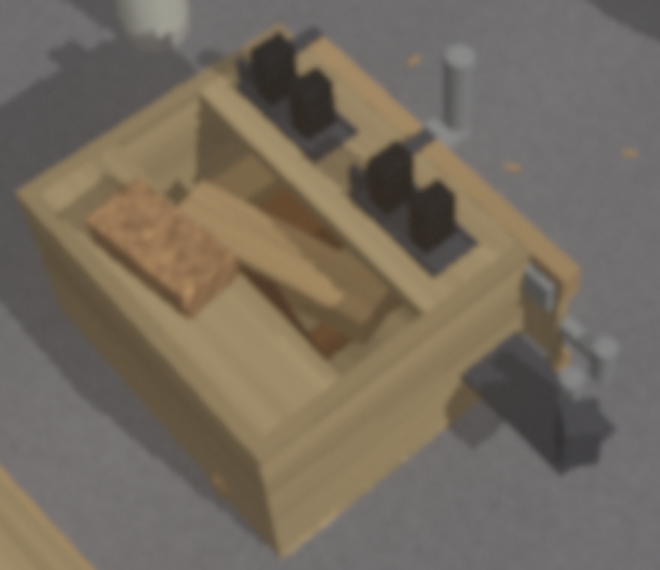

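```bash
cat >h.py <<'E'
import numpy as np
from scipy.optimize import least_squares
def load(n):
    z=np.load(n);return {k:z[k] for k in z.files}
def proj(c,P):
    h=c["pixels"].shape[0];f=h/2/np.tan(np.radians(float(c["fovy"]))/2)
    T=np.linalg.inv(c["pose"]);q=np.asarray(P)@T[:3,:3].T+T[:3,3]
    return np.c_[q[:,0]/q[:,2]*f+c["cx"],q[:,1]/q[:,2]*f+c["cy"]]
def toW(p,P):
    P=np.asarray(P,float);a=p[2];R=np.array([[np.cos(a),-np.sin(a)],[np.sin(a),np.cos(a)]])
    return np.c_[P[:,:2]@R.T+p[:2],P[:,2]]
E
python3 - <<'E'
from h import *
ct,cs=load("/tmp/top0.npz"),load("/tmp/scene0.npz")
T=[((.110,.130,.150),(240,35)),((.110,-.130,.150),(702,52)),((-.110,-.130,.150),(690,440)),((-.155,.010,.205),(438,508))]
S=[((.110,.130,.150),(262,462)),((.110,-.130,.150),(18,190)),((-.155,.010,.205),(461,57))]
pt=(np.array([b for a,b in T])+.5)/4-.5+[240,130]; ps=(np.array([b for a,b in S])+.5)/3-.5+[170,170]
def r(p): return np.r_[(proj(ct,toW(p,[a for a,b in T]))-pt).ravel(),(proj(cs,toW(p,[a for a,b in S]))-ps).ravel()]
s=least_squares(r,[.65,-.05,0],loss='soft_l1');p=s.x
print(p[:2],np.degrees(p[2]));print(np.round(s.fun.reshape(-1,2),2))
s2=least_squares(lambda p:r(p)[:8],p);print(s2.x)
s3=least_squares(lambda p:r(p)[8:],p);print(s3.x)
np.save("/tmp/p.npy",p)
K={"inner":(-.07,.06,.186),"outer":(-.07,-.06,.186),"post":(-.155,.01,.185),"hinge":(-.1175,.15,.185)}
for k,v in K.items(): w=toW(p,[v])[0];print(k,w.round(4),np.hypot(*w[:2]))
# overlay
import cv2
for c,o,sc,wh,n in((ct,(240,130),4,(190,145),"t"),(cs,(170,170),3,(220,190),"s")):
    im=cv2.resize(np.ascontiguousarray(c["pixels"][o[1]:o[1]+wh[1],o[0]:o[0]+wh[0],::-1]),None,fx=sc,fy=sc,interpolation=cv2.INTER_CUBIC)
    def poly(P):
        q=((proj(c,toW(p,P))-o+.5)*sc-.5).round().astype(int);cv2.polylines(im,[q.reshape(-1,1,2)],True,(0,0,255),1)
    poly([(x,y,.15) for x,y in((-.11,-.13),(.11,-.13),(.11,.13),(-.11,.13))])
    for cy in(.06,-.06):
        for sg in(1,-1):
            for z in(.199,): poly([(-.07+a,cy+sg*.021+b,z) for a,b in((-.013,-.009),(.013,-.009),(.013,.009),(-.013,.009))])
    for z in(.205,.155):poly([(-.155+.0105*np.cos(t),.01+.0105*np.sin(t),z) for t in np.linspace(0,6.2,20)])
    poly([(-.125,.15,.151),(-.11,.15,.151),(-.11,-.11,.151),(-.125,-.11,.151)])
    cv2.imwrite(f"pics/{n}2.png",im)
E
```

```text
[ 0.71255467 -0.07617012] -3.1168032926288602
[[-0.64 -0.77]
 [-1.13 -0.23]
 [-1.4  -0.07]
 [-0.14  0.1 ]
 [-0.28 -1.45]
 [-0.26 -0.59]
 [-0.31 -2.2 ]]
[ 0.71198502 -0.07797618 -0.05397433]
[ 0.71418349 -0.07329576 -0.05955343]
inner [ 0.6459 -0.0125  0.186 ] 0.6460405499364039
outer [ 0.6394 -0.1323  0.186 ] 0.6529348464738345
post [ 0.5583 -0.0578  0.185 ] 0.5613071319004285
hinge [0.6034 0.08   0.185 ] 0.6086641093693234
```

View pics/t2.png

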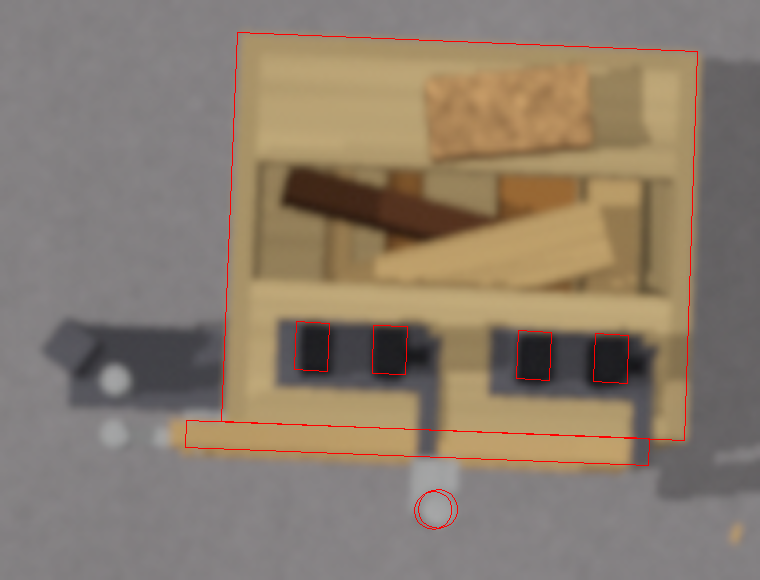

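View pics/s2.png

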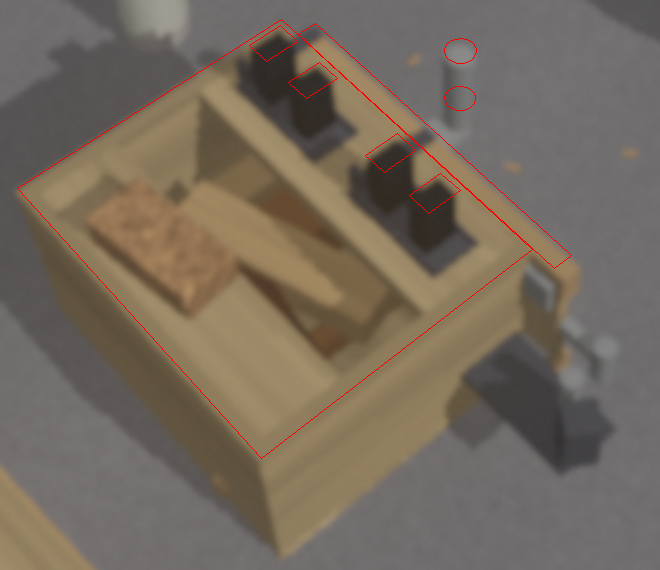

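The overlay agrees to about 2 mm: tabs and post align, and the heights and reach (0.56–0.65 m) are plausible. Next step is a helper that turns world targets into tool-axis shifts.

```bash
cat >>h.py <<'E'
def go(cx,cy,z,head):
    "crate x,y target + tool-x heading relative to crate +y (deg)"
    from rig import get_obs
    o=get_obs();p=np.load("/tmp/p.npy");R=o["tcp_rot"];w=toW(p,[(cx,cy,z)])[0]
    d=R.T@(w-o["position"]);h=np.degrees(np.arctan2(R[1,0],R[0,0]));t=np.degrees(p[2])+90+head
    print("t",o["time"],"shift",d.round(4),"turn",round(-((t-h+180)%360-180),2),"j",o["joint_pos"].round(1),"F",o["force"].round(1),"gap",round(o["finger_gap"],4),"world",w.round(4))
E
python3 -c "
from h import *
go(-.07,.06,.23,0)"
```

```text
t 0.1 shift [-0.2313  0.5876  0.0011] turn -22.54 j [64.3 12.2 -2.  75.8 -0.  90. ] F [ 0.4 -0.3  0.1] gap 0.0853 world [ 0.6459 -0.0125  0.23  ]
```

```bash
python3 -m jog '-0.01 0.025 -0.015 -1; -0.025 0.065 -0.02 -3; -0.042 0.107 -0.02 -4.5; -0.06 0.15 -0.02 -6; -0.077 0.195 -0.02 -8; -0.095 0.24 -0.02 -9.5; -0.112 0.284 -0.02 -11; -0.13 0.328 -0.02 -13; -0.147 0.372 -0.02 -14.5; -0.16 0.405 -0.02 -16; -0.173 0.435 -0.02 -17; -0.173 0.435 -0.02 -17' 1 20; python3 -c "
from h import *
go(-.07,.06,.23,0)"
```

```text
time: 1.3
position: [0.5353, 0.1036, 0.2503]
tcp_rot: [[0.153, 0.988, -0.001], [0.988, -0.153, -0.001], [-0.001, -0.001, -1.0]]
force: [-0.8, 0.4, 0.0]
finger_gap: 0.0857
t 1.3 shift [-0.0977  0.1271  0.0203] turn -5.7 j [11.  17.6  7.9 80.3 -0.  19.8] F [-0.8  0.4  0. ] gap 0.0857 world [ 0.6459 -0.0125  0.23  ]
```

```bash
python3 -m jog '-0.03 0.04 0 -2; -0.06 0.08 0 -4; -0.08 0.105 0 -5; -0.093 0.12 0 -5.7; -0.0977 0.1271 0 -5.7; -0.0977 0.1271 0 -5.7; -0.0977 0.1271 0.01 -5.7; -0.0977 0.1271 0.01 -5.7'; python3 - <<'E'
from h import *
from rig import camera
import cv2
go(-.07,.06,.172,0)
c=camera("scene");cv2.imwrite("pics/s3.png",cv2.resize(c["pixels"][130:330,170:390,::-1],None,fx=3,fy=3))
E
```

```text
time: 2.1
position: [0.6436, -0.0082, 0.2401]
tcp_rot: [[0.051, 0.999, -0.002], [0.999, -0.051, 0.0], [0.0, -0.002, -1.0]]
force: [-0.0, -0.1, -0.0]
finger_gap: 0.0856
t 2.1 shift [-0.0042  0.0026  0.0681] turn 0.21 j [-0.7 30.6 25.8 85.3  0.   2.2] F [-0.  -0.1 -0. ] gap 0.0856 world [ 0.6459 -0.0125  0.172 ]
```

View pics/s3.png

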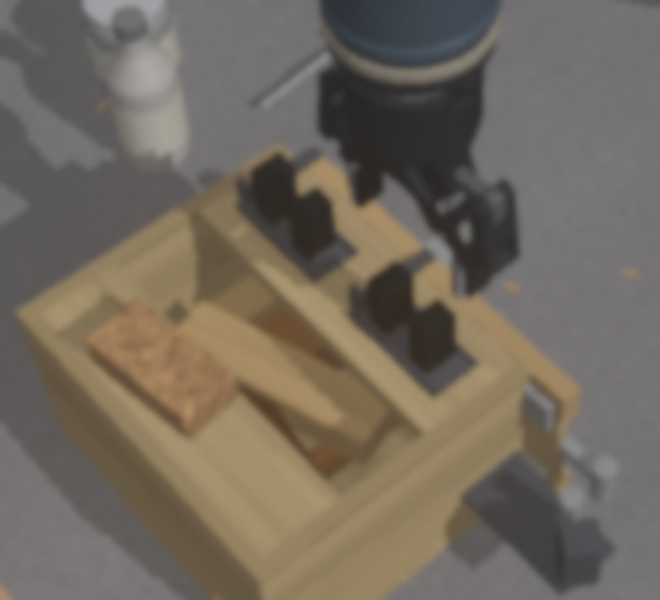

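```bash
python3 - <<'E'
from h import *
cs,ct=load("/tmp/scene0.npz"),load("/tmp/top0.npz")
from rig import camera
import cv2
P=[(.6436+s*.043*.051,-.0082+s*.043*.999,.253) for s in(1,-1)]
q=proj(cs,P);print((q-[170,130])*3)
c=camera("top");im=cv2.resize(np.ascontiguousarray(c["pixels"][130:275,240:430,::-1]),None,fx=4,fy=4)
for a in (proj(ct,P)-[240,130])*4: cv2.circle(im,tuple(a.round().astype(int)),4,(0,0,255),1)
cv2.imwrite("pics/t3.png",im)
E
```

```text
[[465.48463755 284.06965768]
 [370.54302292 198.70813851]]
```

View pics/t3.png

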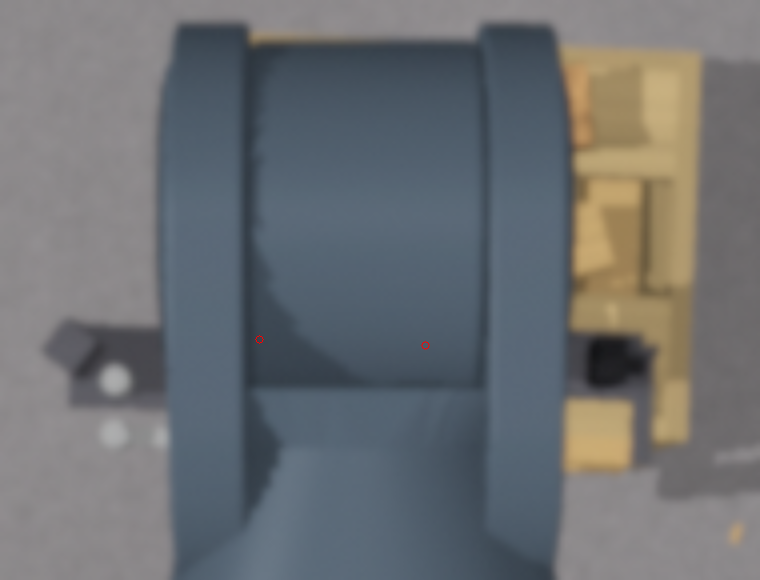

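The fingertips project where they appear in the picture, so the geometry is consistent. Descending.

```bash
python3 -m jog '-0.004 0.0026 0 0; -0.004 0.0026 0.015 0; -0.004 0.0026 0.03 0; -0.004 0.0026 0.045 0; -0.004 0.0026 0.055 0; -0.004 0.0026 0.062 0; -0.004 0.0026 0.068 0; -0.004 0.0026 0.068 0; -0.004 0.0026 0.068 0'; python3 - <<'E'
from h import *
from rig import camera
import cv2
go(-.07,.06,.172,0)
c=camera("scene");cv2.imwrite("pics/s4.png",cv2.resize(c["pixels"][130:330,170:390,::-1],None,fx=3,fy=3))
E
```

```text
time: 3.1
position: [0.6472, -0.0134, 0.1737]
tcp_rot: [[0.052, 0.999, 0.0], [0.999, -0.052, -0.0], [0.0, 0.0, -1.0]]
force: [-0.3, -1.2, 0.1]
finger_gap: 0.0853
t 3.1 shift [ 0.0009 -0.0013  0.0017] turn 0.16 j [-1.2 30.9 16.8 75.9 -0.   1.8] F [-0.3 -1.2  0.1] gap 0.0853 world [ 0.6459 -0.0125  0.172 ]
```

View pics/s4.png

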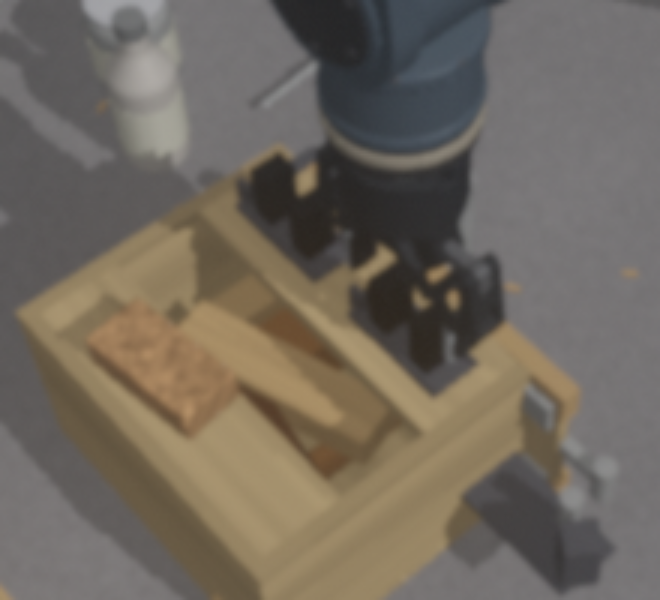

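Fingers straddle the inner catch. Closing gently, 20 N.

```bash
python3 -m jog '0 0 0.001 0;0 0 0.001 0;0 0 0.001 0;0 0 0.001 0;0 0 0.001 0;0 0 0.001 0' 0.4 20; python3 -m jog '0 0 0 0;0 0 0 0;0 0 0 0;0 0 0 0;0 0 0 0;0 0 0 0' 0.1 20;python3 -m jog '0 0 0 0;0 0 0 0;0 0 0 0;0 0 0 0;0 0 0 0;0 0 0 0' -0.3 22
```

```text
time: 3.75
position: [0.6471, -0.0133, 0.1725]
tcp_rot: [[0.051, 0.999, 0.0], [0.999, -0.051, 0.0], [0.0, 0.0, -1.0]]
force: [0.5, 3.2, 2.3]
finger_gap: 0.0599
time: 4.35
position: [0.6471, -0.0136, 0.1723]
tcp_rot: [[0.052, 0.999, 0.0], [0.999, -0.052, -0.0], [-0.0, 0.0, -1.0]]
force: [0.9, -1.7, 3.9]
finger_gap: 0.0472
time: 4.95
position: [0.6471, -0.0134, 0.1725]
tcp_rot: [[0.052, 0.999, 0.0], [0.999, -0.052, -0.0], [-0.0, 0.0, -1.0]]
force: [0.1, -0.7, 4.9]
finger_gap: 0.0356
```

The fingers stop at 35.6 mm, so the tabs have met (36 expected). Hold briefly, open, lift and go to the outer catch.

```bash
python3 -m jog '0 0 0 0;0 0 0 0;0 0 0 0;0 0 0 0' -0.5 25; python3 -m jog '0 0 0 0;0 0 0 0;0 0 0 0;0 0 0 0;0 0 0 0;0 0 0 0;0 0 0 0;0 0 0 0' 1 20;  python3 -m jog '0 0 -0.015 0;0 0 -0.03 0;0 0 -0.05 0;0 0 -0.065 0;0 0 -0.07 0;0 0 -0.07 0'; python3 - <<'E'
from h import *
from rig import camera
import cv2
go(-.07,-.06,.172,0)
c=camera("scene");cv2.imwrite("pics/s5.png",cv2.resize(c["pixels"][130:330,170:390,::-1],None,fx=3,fy=3))
E
```

```text
time: 5.35
position: [0.647, -0.0135, 0.1724]
tcp_rot: [[0.052, 0.999, 0.0], [0.999, -0.052, -0.0], [-0.0, 0.0, -1.0]]
force: [0.5, -0.7, 4.6]
finger_gap: 0.0358
time: 6.15
position: [0.647, -0.0134, 0.1723]
tcp_rot: [[0.052, 0.999, 0.0], [0.999, -0.052, -0.0], [-0.0, 0.0, -1.0]]
force: [0.2, -0.2, 0.0]
finger_gap: 0.0852
time: 6.75
position: [0.6474, -0.0135, 0.2426]
tcp_rot: [[0.052, 0.999, 0.001], [0.999, -0.052, -0.0], [0.0, 0.001, -1.0]]
force: [-0.9, -0.1, -0.2]
finger_gap: 0.0856
t 6.75 shift [-0.1191 -0.0019  0.0706] turn 0.16 j [-1.2 31.  26.9 85.8 -0.   1.8] F [-0.9 -0.1 -0.2] gap 0.0856 world [ 0.6394 -0.1323  0.172 ]
```

View pics/s5.png

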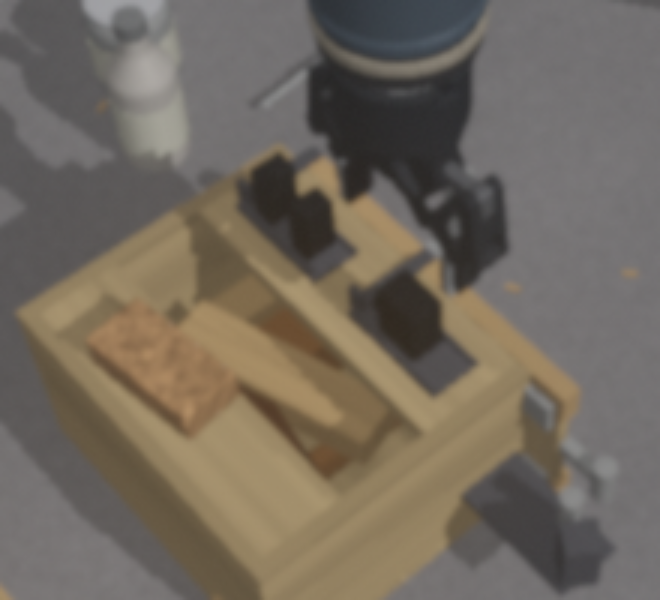

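The inner tabs are together and its bolt has drawn back. Now the outer catch.

```bash
python3 -m jog '-0.03 -0.0005 0 0;-0.065 -0.001 0 0;-0.1 -0.0019 0 0;-0.114 -0.0019 0 0;-0.119 -0.0019 0 0;-0.119 -0.0019 0 0;-0.119 -0.0019 0.02 0;-0.119 -0.0019 0.04 0;-0.119 -0.0019 0.057 0;-0.119 -0.0019 0.067 0;-0.119 -0.0019 0.07 0;-0.119 -0.0019 0.07 0'; python3 - <<'E'
from h import *
from rig import camera
import cv2
go(-.07,-.06,.172,0)
c=camera("scene");cv2.imwrite("pics/s6.png",cv2.resize(c["pixels"][130:330,170:390,::-1],None,fx=3,fy=3))
E
```

```text
time: 8.0
position: [0.6391, -0.1316, 0.1724]
tcp_rot: [[0.051, 0.999, -0.0], [0.999, -0.051, 0.0], [0.0, -0.0, -1.0]]
force: [0.2, -0.6, 0.3]
finger_gap: 0.0853
t 8.0 shift [-0.0007  0.0003  0.0004] turn 0.2 j [-11.6  31.7  17.8  76.2   0.   -8.7] F [ 0.2 -0.6  0.3] gap 0.0853 world [ 0.6394 -0.1323  0.172 ]
```

View pics/s6.png

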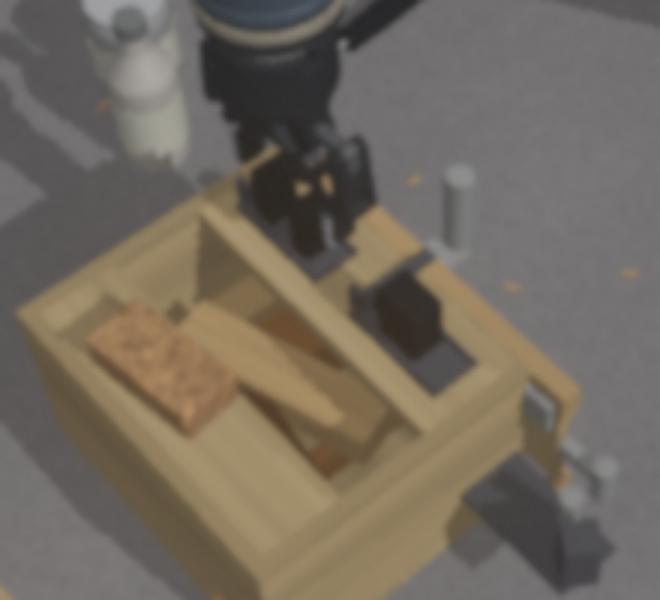

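Fingers straddle the outer catch around (310,190). Same closing sequence.

```bash
python3 -m jog '0 0 0 0;0 0 0 0;0 0 0 0;0 0 0 0;0 0 0 0;0 0 0 0' 0.4 20; python3 -m jog '0 0 0 0;0 0 0 0;0 0 0 0;0 0 0 0;0 0 0 0;0 0 0 0' 0.1 20;python3 -m jog '0 0 0 0;0 0 0 0;0 0 0 0;0 0 0 0;0 0 0 0;0 0 0 0' -0.3 22;python3 -m jog '0 0 0 0;0 0 0 0;0 0 0 0;0 0 0 0' -0.5 25;
```

```text
time: 8.65
position: [0.639, -0.1322, 0.1723]
tcp_rot: [[0.052, 0.999, -0.0], [0.999, -0.052, 0.0], [0.0, -0.0, -1.0]]
force: [-0.3, -0.6, 0.1]
finger_gap: 0.0595
time: 9.25
position: [0.6391, -0.1322, 0.1724]
tcp_rot: [[0.052, 0.999, 0.0], [0.999, -0.052, -0.0], [-0.0, 0.0, -1.0]]
force: [1.5, -0.6, 4.6]
finger_gap: 0.0469
time: 9.85
position: [0.6391, -0.1322, 0.1725]
tcp_rot: [[0.052, 0.999, 0.0], [0.999, -0.052, -0.0], [-0.0, 0.0, -1.0]]
force: [-0.5, -0.2, 6.3]
finger_gap: 0.0358
time: 10.25
position: [0.6391, -0.1322, 0.1725]
tcp_rot: [[0.052, 0.999, 0.0], [0.999, -0.052, -0.0], [-0.0, 0.0, -1.0]]
force: [-0.5, 0.1, 6.2]
finger_gap: 0.0354
```

```bash
python3 -m jog '0 0 0 0;0 0 0 0;0 0 0 0;0 0 0 0;0 0 0 0;0 0 0 0;0 0 0 0;0 0 0 0' 1 20;  python3 -m jog '0 0 -0.015 0;0 0 -0.03 0;0 0 -0.05 0;0 0 -0.065 0;0 0 -0.075 0;0 0 -0.08 0;0 0 -0.08 0'; python3 - <<'E'
from h import *
from rig import camera
import cv2
go(-.155,.01,.25,-90)
c=camera("scene");cv2.imwrite("pics/s7.png",cv2.resize(c["pixels"][130:330,170:390,::-1],None,fx=3,fy=3))
E
```

```text
time: 11.05
position: [0.639, -0.1322, 0.1723]
tcp_rot: [[0.052, 0.999, 0.0], [0.999, -0.052, -0.0], [-0.0, 0.0, -1.0]]
force: [0.4, 0.2, 0.0]
finger_gap: 0.0853
time: 11.75
position: [0.6392, -0.1322, 0.2525]
tcp_rot: [[0.052, 0.999, 0.0], [0.999, -0.052, -0.0], [-0.0, 0.0, -1.0]]
force: [0.3, 0.3, 0.4]
finger_gap: 0.0853
t 11.75 shift [ 0.0702 -0.0846  0.0024] turn 90.16 j [-11.7  32.   29.9  87.9   0.   -8.7] F [0.3 0.3 0.4] gap 0.0853 world [ 0.5583 -0.0578  0.25  ]
```

View pics/s7.png

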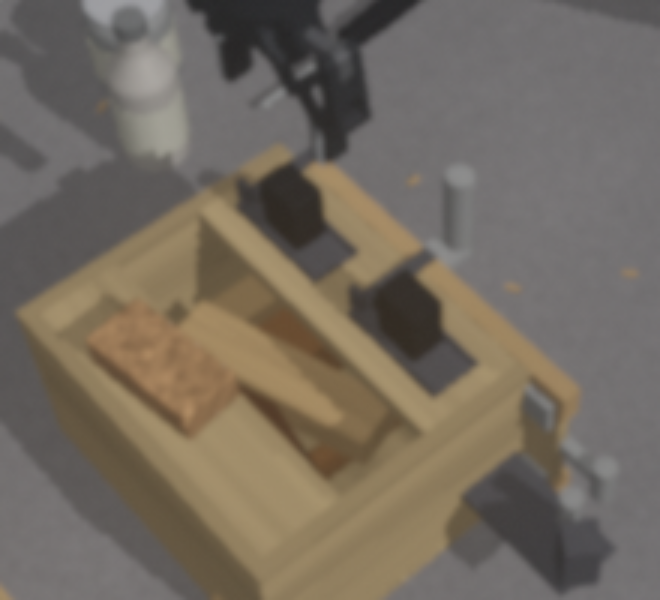

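Both catches squeezed. Now turn 90° and go over the post.

```bash
python3 -m jog '0.005 -0.006 -0.005 5;0.013 -0.016 -0.005 13;0.02 -0.025 -0.005 21;0.027 -0.033 -0.005 29;0.034 -0.041 -0.005 37;0.041 -0.049 -0.005 45;0.048 -0.057 -0.005 53;0.055 -0.065 -0.005 61;0.06 -0.073 -0.005 69;0.065 -0.08 -0.005 77;0.07 -0.0846 -0.005 85;0.0702 -0.0846 -0.005 90'; python3 -m jog '0 0 0 0;0 0 0 0;0 0 0 0'; python3 - <<'E'
from h import *
from rig import camera
import cv2
go(-.155,.01,.167,-90)
c=camera("scene");cv2.imwrite("pics/s8.png",cv2.resize(c["pixels"][130:330,170:390,::-1],None,fx=3,fy=3))
E
```

```text
time: 13.0
position: [0.5573, -0.0572, 0.2566]
tcp_rot: [[0.998, -0.057, -0.001], [-0.057, -0.998, 0.0], [-0.001, -0.0, -1.0]]
force: [-0.2, -0.9, -0.1]
finger_gap: 0.0854
time: 13.3
position: [0.558, -0.0578, 0.2569]
tcp_rot: [[0.999, -0.049, -0.001], [-0.049, -0.999, 0.0], [-0.001, -0.0, -1.0]]
force: [0.1, 0.0, 0.0]
finger_gap: 0.0853
t 13.3 shift [ 0.0003 -0.0001  0.0899] turn 0.28 j [-5.9 19.6 11.6 82.  -0.  86.9] F [0.1 0.  0. ] gap 0.0853 world [ 0.5583 -0.0578  0.167 ]
```

View pics/s8.png

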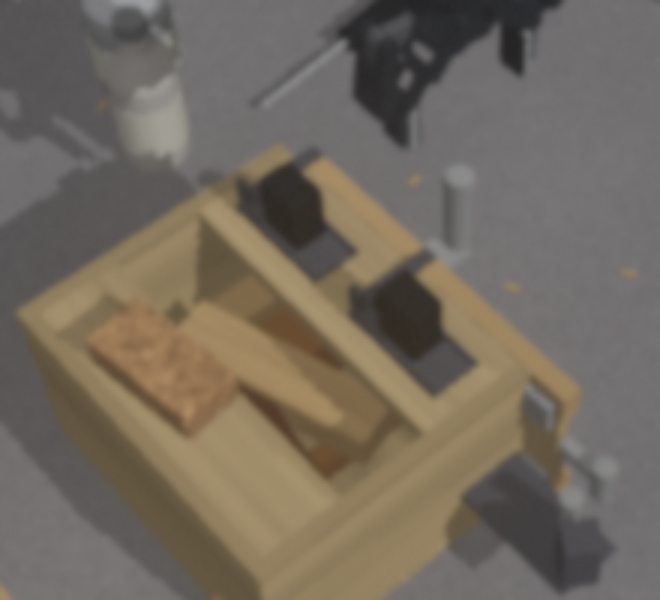

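```bash
python3 -m jog '0 0 0.02 0;0 0 0.04 0;0 0 0.06 0;0 0 0.075 0;0 0 0.085 0;0 0 0.088 0;0 0 0.088 0'; python3 -m jog '0 0 0 0;0 0 0 0;0 0 0 0;0 0 0 0;0 0 0 0;0 0 0 0;0 0 0 0;0 0 0 0' -0.2 30;python3 -m jog '0 0 0 0;0 0 0 0;0 0 0 0;0 0 0 0;0 0 0 0;0 0 0 0' -1 60; python3 - <<'E'
from h import *
from rig import camera
import cv2
go(-.155,.01,.167,-90)
c=camera("scene");cv2.imwrite("pics/s9.png",cv2.resize(c["pixels"][130:330,170:390,::-1],None,fx=3,fy=3))
# gate arc: shifts in tool axes (tool x=crate +x, y=-crate y), relative to start
for d in range(0,73,4):
    a=np.radians(d);u=np.array([-np.sin(a),-np.cos(a)]);n=np.array([-np.cos(a),np.sin(a)])
    v=np.array([-.1175,.15])+.14*u+.0375*n-[-.155,.01];print(d,round(v[0],4),round(-v[1],4))
E
```

```text
time: 14.05
position: [0.5582, -0.0577, 0.1694]
tcp_rot: [[0.999, -0.051, -0.0], [-0.051, -0.999, 0.0], [-0.0, -0.0, -1.0]]
force: [0.6, 0.1, 0.5]
finger_gap: 0.0853
time: 14.85
position: [0.5581, -0.0577, 0.1693]
tcp_rot: [[0.999, -0.052, -0.0], [-0.052, -0.999, 0.0], [-0.0, 0.0, -1.0]]
force: [0.3, 0.5, 0.3]
finger_gap: 0.0337
time: 15.45
position: [0.5584, -0.0578, 0.1695]
tcp_rot: [[0.999, -0.052, 0.001], [-0.052, -0.999, -0.0], [0.001, 0.0, -1.0]]
force: [2.6, 0.1, 4.4]
finger_gap: 0.0196
t 15.45 shift [-0.      0.      0.0025] turn 0.16 j [-5.9 20.4  0.1 69.7  0.  87.1] F [2.6 0.1 4.4] gap 0.0196 world [ 0.5583 -0.0578  0.167 ]
0 0.0 0.0
4 -0.0097 -0.003
8 -0.0191 -0.0066
12 -0.0283 -0.0109
16 -0.0371 -0.0158
20 -0.0456 -0.0213
24 -0.0537 -0.0274
28 -0.0613 -0.034
32 -0.0685 -0.0411
36 -0.0751 -0.0488
40 -0.0812 -0.0569
44 -0.0867 -0.0653
48 -0.0916 -0.0742
52 -0.0959 -0.0834
56 -0.0995 -0.0928
60 -0.1025 -0.1025
64 -0.1048 -0.1123
68 -0.1064 -0.1223
72 -0.1072 -0.1324
```

View pics/s9.png

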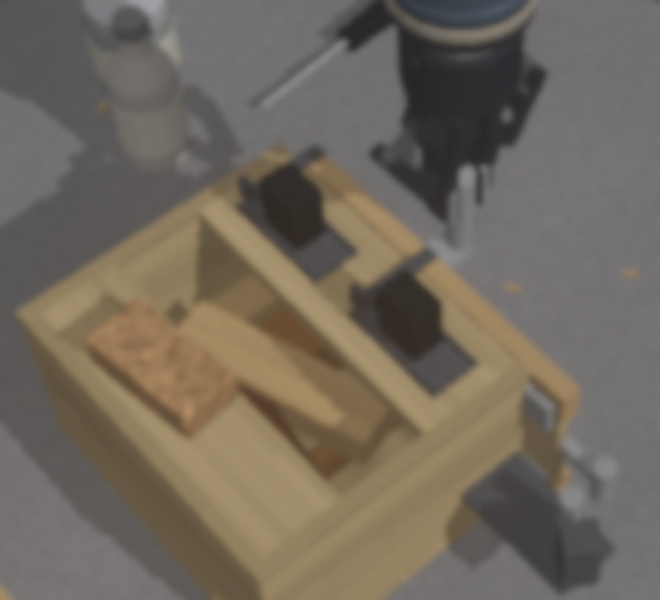

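The post is held (gap 20 mm). I'll swing it the first 20°.

```bash
python3 -m jog '-0.0048 -0.0014 0 2;-0.0097 -0.003 0 4;-0.0144 -0.0047 0 6;-0.0191 -0.0066 0 8;-0.0237 -0.0087 0 10;-0.0283 -0.0109 0 12;-0.0371 -0.0158 0 16;-0.0456 -0.0213 0 20;-0.0456 -0.0213 0 20'; python3 - <<'E'
from h import *
from rig import camera
import cv2
go(-.155,.01,.167,-90)
c=camera("scene");cv2.imwrite("pics/s10.png",cv2.resize(c["pixels"][130:330,170:390,::-1],None,fx=3,fy=3))
B=np.radians(20);a0=np.array([-.0456,-.0213])
for d in range(24,77,4):
    a=np.radians(d);u=np.array([-np.sin(a),-np.cos(a)]);n=np.array([-np.cos(a),np.sin(a)])
    v=np.array([-.1175,.15])+.14*u+.0375*n-[-.155,.01];v=np.array([v[0],-v[1]])-a0
    print(d-20,round(v[0]*np.cos(B)+v[1]*np.sin(B),4),round(-v[0]*np.sin(B)+v[1]*np.cos(B),4))
E
```

```text
time: 16.4
position: [0.5133, -0.0333, 0.1695]
tcp_rot: [[0.92, -0.392, 0.001], [-0.392, -0.92, 0.001], [0.0, -0.001, -1.0]]
force: [4.8, 1.2, 1.6]
finger_gap: 0.0193
t 16.4 shift [0.051  0.0049 0.0025] turn -19.95 j [ -3.7  15.   -7.4  67.6   0.  109.3] F [4.8 1.2 1.6] gap 0.0193 world [ 0.5583 -0.0578  0.167 ]
4 -0.0097 -0.0029
8 -0.0191 -0.0065
12 -0.0283 -0.0108
16 -0.0371 -0.0157
20 -0.0456 -0.0212
24 -0.0537 -0.0273
28 -0.0613 -0.034
32 -0.0685 -0.0411
36 -0.0751 -0.0487
40 -0.0812 -0.0568
44 -0.0867 -0.0653
48 -0.0916 -0.0742
52 -0.0959 -0.0833
56 -0.0995 -0.0928
```

View pics/s10.png

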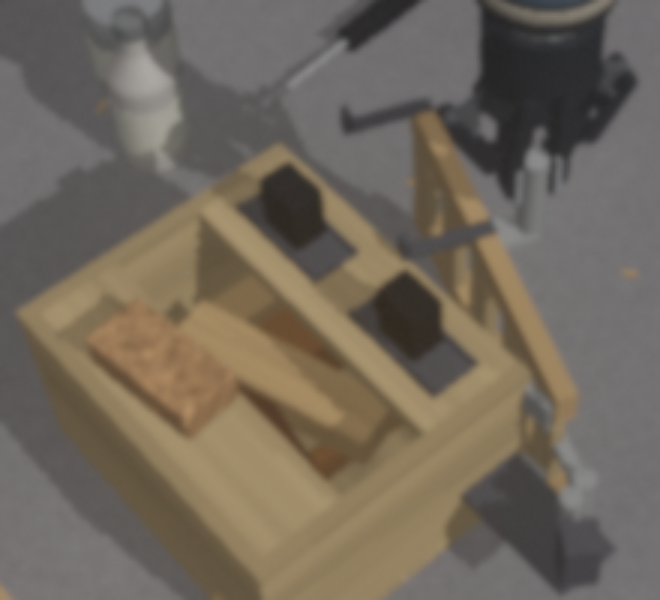

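The gate follows with low forces, its free end now out at (430,115). Continuing past the detent to about 70°.

```bash
python3 -m jog '-0.0097 -0.0029 0 4;-0.0191 -0.0065 0 8;-0.0283 -0.0108 0 12;-0.0371 -0.0157 0 16;-0.0456 -0.0212 0 20;-0.0537 -0.0273 0 24;-0.0613 -0.034 0 28;-0.0685 -0.0411 0 32;-0.0751 -0.0487 0 36;-0.0812 -0.0568 0 40;-0.0867 -0.0653 0 44;-0.0916 -0.0742 0 46'; python3 -m jog '0 0 0 0;0 0 0 0;0 0 0 0'; python3 - <<'E'
from h import *
from rig import camera
import cv2
go(-.155,.01,.167,-90)
from rig import get_obs
o=get_obs();p=np.load("/tmp/p.npy");h=toW(p,[(-.1175,.15,.185)])[0]
v=o["position"]-h;print("gate deg",np.degrees(-np.arctan2(v[1],v[0])+p[2]-np.pi/2-np.arctan2(.0375,.14))%360,"r",np.hypot(v[0],v[1]))
c=camera("scene");cv2.imwrite("pics/s11.png",cv2.resize(c["pixels"][130:330,170:390,::-1],None,fx=3,fy=3))
c=camera("top");cv2.imwrite("pics/t11.png",c["pixels"][:,:,::-1])
E
```

```text
time: 17.65
position: [0.459, 0.0699, 0.1695]
tcp_rot: [[0.356, -0.934, 0.002], [-0.934, -0.356, -0.001], [0.002, -0.001, -1.0]]
force: [9.7, -7.7, -0.5]
finger_gap: 0.0196
time: 17.95
position: [0.459, 0.0694, 0.1695]
tcp_rot: [[0.358, -0.934, 0.001], [-0.934, -0.358, -0.001], [0.002, -0.001, -1.0]]
force: [8.0, -6.5, 3.0]
finger_gap: 0.0194
t 17.95 shift [ 0.1543 -0.0472  0.0028] turn -65.88 j [ 8.700e+00  9.200e+00 -1.470e+01  6.600e+01 -1.000e-01  1.677e+02] F [ 8.  -6.5  3. ] gap 0.0194 world [ 0.5583 -0.0578  0.167 ]
gate deg 67.67401068786835 r 0.14479974180785957
```

View pics/s11.png

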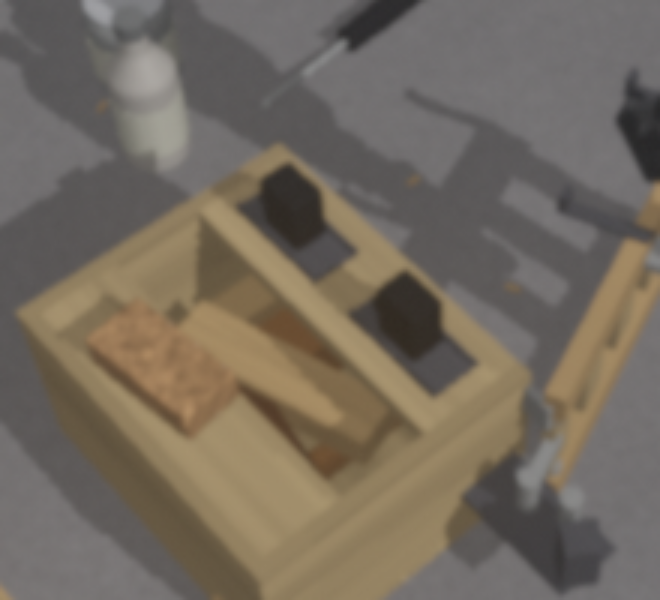

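View pics/t11.png

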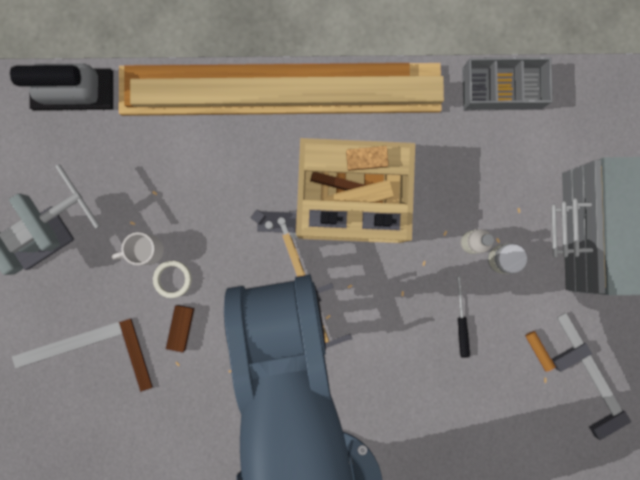

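Gate open at about 67° by both TCP and picture (hinge (287,240) to free end (325,335)), with the bystanders unmoved. I'll add a few degrees of margin.

```bash
python3 -m jog '-0.0048 -0.0014 0 1;-0.0097 -0.003 0 2;-0.0097 -0.003 0 2;-0.0097 -0.003 0 2;-0.0097 -0.003 0 2;-0.0097 -0.003 0 2;-0.0097 -0.003 0 2;-0.0097 -0.003 0 2'; python3 - <<'E'
from h import *
from rig import get_obs,camera
import cv2
o=get_obs();p=np.load("/tmp/p.npy");h=toW(p,[(-.1175,.15,.185)])[0]
v=o["position"]-h;print("gate deg",np.degrees(-np.arctan2(v[1],v[0])+p[2]-np.pi/2-np.arctan2(.0375,.14))%360,"r",np.hypot(v[0],v[1]),o["joint_vel"].round(2),o["force"],o["finger_gap"],o["joint_pos"].round(1))
c=camera("top");im=cv2.resize(np.ascontiguousarray(c["pixels"][200:360,240:440,::-1]),None,fx=4,fy=4)
d0=np.radians(-90)+p[2]
for th in(60,70,75):
    a=d0-np.radians(th);w=[[h[0]+r*np.cos(a),h[1]+r*np.sin(a),.151] for r in(0,.26)]
    q=((proj(c,w)-[240,200])*4).round().astype(int);cv2.line(im,tuple(map(int,q[0])),tuple(map(int,q[1])),(0,0,255) if th==60 else (0,255,0),1)
cv2.imwrite("pics/t12.png",im)
s=camera("scene");a=cv2.absdiff(s["pixels"],load("/tmp/scene0.npz")["pixels"]);cv2.imwrite("pics/s12.png",s["pixels"][:,:,::-1])
E
```

```text
time: 18.85
position: [0.4581, 0.0796, 0.1695]
tcp_rot: [[0.326, -0.945, 0.001], [-0.945, -0.326, -0.001], [0.001, -0.001, -1.0]]
force: [5.7, -5.3, 3.2]
finger_gap: 0.0196
gate deg 71.71367480114138 r 0.14527038012138327 [ 0.13 -0.05  0.01  0.    0.07  0.07] [ 5.69216438 -5.28625629  3.21558012] 0.01964803357563786 [ 9.900e+00  9.300e+00 -1.460e+01  6.610e+01 -1.000e-01  1.709e+02]
```

View pics/t12.png

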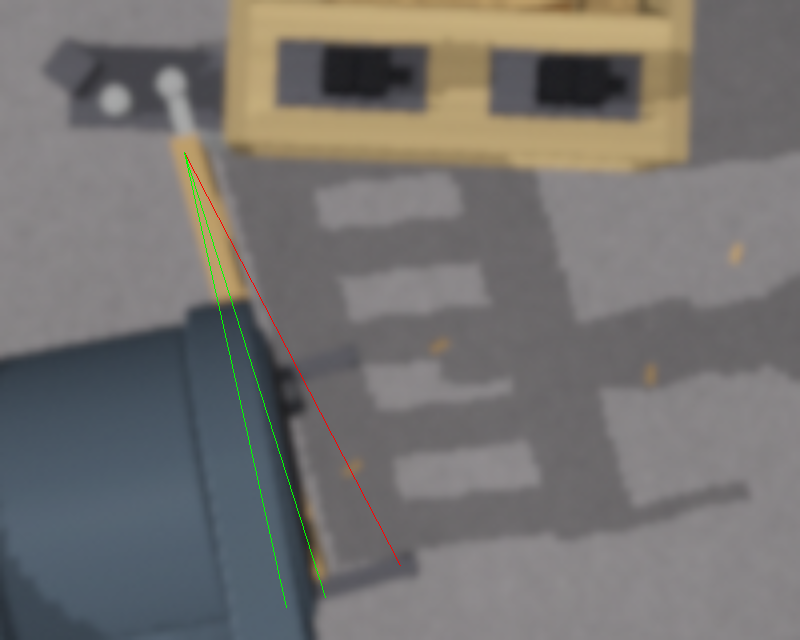

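View pics/s12.png

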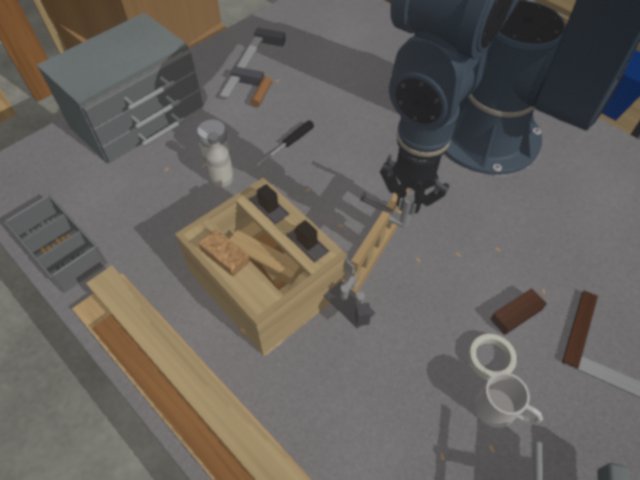

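The gate lies on the 70° line, is held and still, and the bystanders are where they were. Handing in.

```bash
python3 -c "
from rig import job_done,get_obs
o=get_obs();print(o['joint_vel'].round(2),o['force'].round(1));print(job_done())"
```

```text
[-0.03 -0.02  0.18  0.06 -0.03 -0.03] [ 5.9 -5.   3.6]
the job is handed in; nothing more can be done
None
```

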